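Check the closed jaw gap of the setter with a taper gauge

TASK

Turn the black knob of the gap setter clockwise to its end stop, so that its jaws close to their set gap. Then take the taper gauge by its wooden handle and slide its thin end, level and in line, into the near end of the gap at about the jaws' mid height, gently, until the blade drags snugly on both jaws. Finish while still holding the gauge at that depth: do not let go.

Things in the scene. Friction and masses are not known exactly. Their poses are not given: they have to be found in the camera images.
- setter: Gap setter, fixed on the worktop: dark base plate 100 mm (x) by 190 mm (y), with a grey carriage that bears two upright bright steel jaws and, at its -y side, the knob. Origin on the worktop under the gap; x along the gap, away from the robot, z up. The carriage with jaws and knob floats up to 4 mm either way along y on a soft spring (150 N/m), so it centres itself on the blade.
- gap_mouth (a point): Middle of the gap's near end, where the blade enters, 33.5 mm above the worktop (the jaws' mid height), on the carriage; axes as the setter, x into the gap. First 6 mm: lead-in, flared 3 mm each side; then the jaw faces are parallel. Floor of the gap: 16.5 mm above the worktop. With the knob at its stop the gap is 5.0 to 6.6 mm wide (varies), its middle within 1 mm of this point.
- set_jaw: The +y jaw (left, seen from the robot): bright steel, 70 mm long (x), 11 mm thick, from 18.5 to 48.5 mm above the worktop, held by two adjusting screws; its place sets the gap. Origin at worktop level under its inner face, 30 mm in from its near end.
- moving_jaw: The -y jaw (right), of the same shape, drawn in by the knob: 1.7 to 3.3 mm further out at the start. Origin at worktop level under its inner face, 30 mm in from its near end. It gives a little when wedged, so the drag rises gradually, by some 2 N on each jaw per mm of depth: a blade that slips back 3 mm is loose again.
- cam_knob (a joint): Angle of the black knob (rad) about its vertical axis: 0 is fully anticlockwise (jaws widest); it grows clockwise seen from above; 1.6 is the clockwise end stop (jaws closed). Starts between 0.3 and 0.9. Stays where it is left, also when the jaws are wedged; turning takes about 0.12 N m.
- cam_knob_grip (a point): Point on the knob's axis, 89.5 mm above the worktop; 35 mm further in x and 84 mm to the -y side of the gap's mouth. The grip is an upright bar 40 mm long, 14 mm thick, from 66.5 to 96.5 mm above the worktop, on a disc of 42 mm diameter. x of this point lies along the bar: parallel to the gap at angle 0, turned clockwise by q at angle q. The rest of the setter is under 60 mm high.
- taper_gauge: Taper gauge, about 0.09 kg, on the worktop: wooden handle 52 mm long (x), 16 mm wide (y), 30 mm tall (z), with a bright steel blade from its +x end. Origin at the centre of the handle's underside; x along the blade to its thin end, z up. Grip the handle across its width.
- gauge_tip (a point): Centre of the blade's thin end, 105 mm in x from the handle's centre and 15 mm above its underside. Blade 80 mm long, 16 mm tall (8 mm above and below this point), 3 mm thick here and evenly, symmetrically thicker to 9.4 mm at the handle. In a gap of width g it becomes snug with this point about 6 mm + 12.5 x (g - 3 mm), so 31 to 51 mm, past the mouth.

How it is judged:
On the way, in this order (a step that is already met when the one before it is completed fails the run):
1. the knob is at its clockwise end stop (value of joint cam_knob above 1.52 rad), for 0.2 s.
2. the blade's thin end has entered the gap between the jaws, with the knob still at its stop (x of gauge_tip in the frame of gap_mouth above 0.012 m and y of gauge_tip in the frame of gap_mouth between -0.006 and 0.006 m and z of gauge_tip in the frame of gap_mouth between -0.0115 and 0.0115 m and value of joint cam_knob above 1.5 rad), for 0.1 s.
At the end, for the whole second after the job is handed in: Knob within 0.1 rad of its stop; gauge still gripped (over 2 N) and at rest; blade on each jaw with 0.8 to 25 N; tip 26 to 66 mm past the mouth, within -8.5 to +11.5 mm of the jaws' mid height; blade in line with the gap within 0.09 rad and upright within 0.12 rad (value of joint cam_knob above 1.5 rad and contact force between taper_gauge and set_jaw between 0.8 and 25 N and contact force between taper_gauge and moving_jaw between 0.8 and 25 N and x of gauge_tip in the frame of gap_mouth between 0.026 and 0.066 m and z of gauge_tip in the frame of gap_mouth between -0.0085 and 0.0115 m and angle between the x axis of taper_gauge and the x axis of gap_mouth, either way round below 0.09 rad and angle between the z axis of taper_gauge and the z axis of gap_mouth, either way round below 0.12 rad and contact force between the fingers and taper_gauge above 2 N and linear speed of taper_gauge below 0.02 m/s); the arm keeps its last pose, push and grip.
It fails at once if the blade is forced into the jaws (over 40 N on a jaw) (contact force between taper_gauge and set_jaw above 40 N or contact force between taper_gauge and moving_jaw above 40 N).
It also fails if it takes over 64 s, if anything falls off the work surface, if the arm or the gripper's body presses on something with over 40 N, if the wrist force passes 120 N, or if a joint passes its speed limit or range.

ROBOT

A 6-joint arm with a two-finger parallel gripper is mounted at the origin on a cart in front of the work surface, level with it; the furniture and walls round the work are solid. World frame = base frame: x ahead of the robot, y to its left, z up, the work surface at z = 0. Lengths are in m, angles in rad, forces in N, time in s.
With the tool pointing down it reaches from about 0.35 to 0.975 m from the base axis. Payload 7.1 kg.
Tool frame: the origin (TCP) lies midway between the tips of the shut fingers; the grasp point (between the pads) lies 19 mm behind it; z points along the fingers, x is the direction in which the jaws open and shut, and the axes are right-handed (so a half turn about z gives the same grasp; the last joint's range is limited). The gripper opens to 88 mm and grips with 3 to 60 N. Pads are 20 mm wide; open, the fingers measure 115 mm over their backs; the gripper's body (75 mm by 178 mm) begins 61 mm behind the grasp point.
Start: joints at [-1.157, 0.423, 1.63, -0, 1.089, -0.019], TCP at [0.262, -0.567, 0.223] pointing down, gripper open.
Joint ranges: [-3, 3], [-0.9, 2.11], [0.09, 2.58], [-1.31, 4.45], [0.11, 2.69], [-2.54, 2.54]. Speed limits (rad/s): [2.39, 2.39, 3.01, 3.14, 3.14, 3.14].

INTERFACE

Orientations are given as a unit quaternion [w, x, y, z].
In Python, from station import move_pose, movel, movej, command_gripper, wait, inverse_kinematics, read_camera, camera_info, MotionError, job_done, get_time, get_joint_pos, get_qvel, get_effort, get_tcp_pos, get_ee_rot, get_ft_force, get_ft_torque, get_grip_width gives the robot as it stands. Calls block until the motion is done:
- move_pose(position, orientation): joint-space move of the TCP to a pose.
- movel(position, frame=None, v=0.15, until_force=None): straight line of the TCP; frame=None keeps the orientation; v is the mean speed in m/s. With until_force (N) it stops when the force on the tool has changed by that much, and returns True; else False.
- movej(angles): joint-space move.
- command_gripper(opening): opening from 0.0 (shut) to 1.0 (fully open); the grip force is fixed at half the most; returns when the fingers have stopped.
- wait(seconds).
- inverse_kinematics(position, orientation): joint angles nearest the present ones, or None.
- read_camera(name): name is "scene" or "top" or "wrist"; returns the picture (420x560x3 uint8, red, green, blue); there is no depth.
- camera_info(name): a dict with "intrinsics" (3x3 intrinsics, pixels), "T" (4x4, takes a point from camera to world coordinates); the wrist camera has in their place "tool_from_camera" (4x4, takes a point from camera to tool coordinates, whose origin is the TCP and whose axes are the tool frame's). Camera axes: x right, y up, looking along -z (the intrinsics and any distortion apply to the point x, -y, -z); pixel columns grow to the right and rows downward; lengths in m; the calibration is good to about 2 mm. A picture is of the moment at which its call begins: read the wrist's pose just before it. camera_info takes no time and is no camera call.
A pose or a line that the arm cannot do raises MotionError and nothing moves.
- job_done(): hands the job in, once; it reports no verdict.
Readings, each from a call of its own:
- get_time(): time.
- get_joint_pos(): joint angles.
- get_qvel(): joint speeds.
- get_effort(): joint torques, N m.
- get_tcp_pos(): TCP position.
- get_ee_rot(): TCP orientation.
- get_ft_force(): force on the tool from outside, world axes, zero at the start.
- get_ft_torque(): the same for the moment, N m.
- get_grip_width(): opening from 0.0 (shut) to 1.0 (fully open).
Only numpy, scipy, OpenCV 4.12 (cv2) and the standard library are available. Lean on these libraries where they do the work, as an engineer would, in place of code of your own. Each camera call takes 0.05 s, during which the arm holds its last target.

## Working session

There is one attempt and no reset: what is moved stays moved. The work goes in short steps, each a Python script; the robot and the scene stay as the last script left them, time stands still between calls to the robot, and variables do not carry over. Pictures are saved under pics/ and viewed, and the job is handed in when it is done.

```bash
mkdir -p pics; ls
python3 - <<'E'
from station import *
import cv2,numpy as np
np.set_printoptions(precision=4,suppress=True)
for n in ["scene","top","wrist"]:
    im=read_camera(n); cv2.imwrite(f"pics/{n}0.png",im[:,:,::-1]); i=camera_info(n); print(n,i)
print(get_time(),get_tcp_pos(),get_ee_rot(),get_ft_force())
E
```

```text
pics
scene {'intrinsics': array([[408.4926,   0.    , 280.5249],
       [  0.    , 408.4926, 209.3143],
       [  0.    ,   0.    ,   1.    ]]), 'T': array([[ 0.8864,  0.196 , -0.4194,  0.2218],
       [-0.4628,  0.3876, -0.7972, -0.8812],
       [ 0.0063,  0.9008,  0.4342,  0.457 ],
       [ 0.    ,  0.    ,  0.    ,  1.    ]])}
top {'intrinsics': array([[490.1049,   0.    , 284.6251],
       [  0.    , 490.1049, 211.8624],
       [  0.    ,   0.    ,   1.    ]]), 'T': array([[-0.0191,  0.9866, -0.1618,  0.464 ],
       [-0.9998, -0.0198, -0.0031, -0.1882],
       [-0.0063,  0.1618,  0.9868,  0.9341],
       [ 0.    ,  0.    ,  0.    ,  1.    ]])}
wrist {'intrinsics': array([[316.5536,   0.    , 276.2292],
       [  0.    , 316.5536, 212.9291],
       [  0.    ,   0.    ,   1.    ]]), 'tool_from_camera': array([[ 1.    , -0.0003, -0.0004, -0.0006],
       [-0.0005, -0.9545, -0.2981, -0.0828],
       [-0.0003,  0.2981, -0.9545, -0.1619],
       [ 0.    ,  0.    ,  0.    ,  1.    ]])}
0.15 [ 0.262  -0.567   0.2221] [-0.0003  0.8424 -0.5388 -0.0005] [-0.7785 -0.5057  0.37  ]
```

View pics/scene0.png

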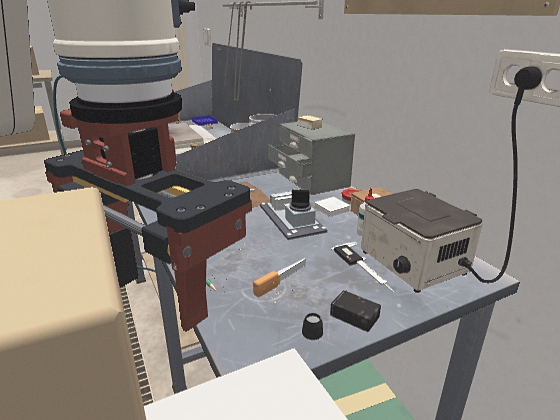

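View pics/top0.png

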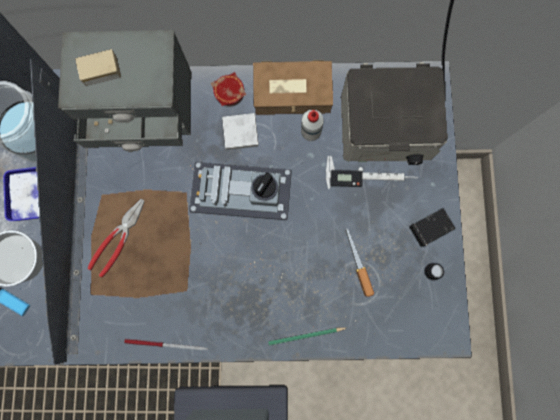

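View pics/wrist0.png

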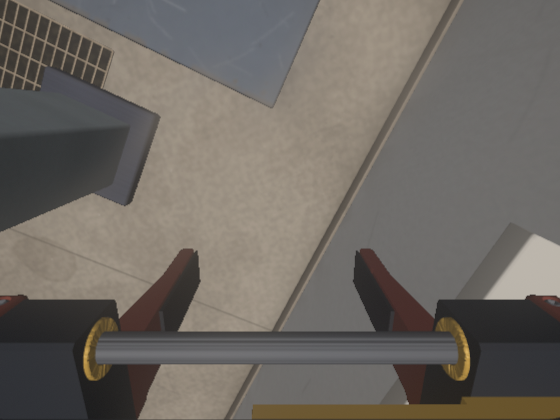

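The scene shows the setter with its knob at the back of the bench and the gauge nearer. In the top view the setter base spans about (191–292, 162–219), with the knob at (264,185). The gauge handle is at (365,281) and its tip at (349,231). Next I'll measure these with masks and rays.

```bash
cat > h.py <<'E'
from station import *
import cv2,numpy as np
np.set_printoptions(precision=4,suppress=True)
from scipy.spatial.transform import Rotation as R
def toolT():
    q=get_ee_rot(); T=np.eye(4); T[:3,:3]=R.from_quat(np.r_[q[1:],q[0]]).as_matrix(); T[:3,3]=get_tcp_pos(); return T
def camT(n,tool=None):
    i=camera_info(n)
    return (i["intrinsics"], i["T"] if n!="wrist" else tool@i["tool_from_camera"])
def ray(K,T,px):
    d=np.array([(px[0]-K[0,2])/K[0,0],-(px[1]-K[1,2])/K[1,1],-1.]); return T[:3,3],T[:3,:3]@d
def onz(K,T,px,z):
    o,d=ray(K,T,px); return o+d*(z-o[2])/d[2]
def proj(K,T,p):
    c=T[:3,:3].T@(np.asarray(p,float)-T[:3,3]); return np.array([K[0,2]+K[0,0]*c[0]/-c[2],K[1,2]+K[1,1]*-c[1]/-c[2]])
def down(yaw): # tool x axis at angle yaw in world, z down
    x=np.array([np.cos(yaw),np.sin(yaw),0]);z=np.array([0,0,-1.]);M=np.c_[x,np.cross(z,x),z]
    q=R.from_matrix(M).as_quat(); return np.r_[q[3],q[:3]]
E
python3 - <<'E'
from h import *
im=cv2.imread("pics/top0.png")
K,T=camT("top")
hsv=cv2.cvtColor(im,cv2.COLOR_BGR2HSV)
m=cv2.inRange(hsv,(5,130,120),(20,255,255)); m[:, :320]=0; m[:230]=0
cs,_=cv2.findContours(m,0,2); c=max(cs,key=cv2.contourArea); r=cv2.minAreaRect(c); print(r)
for b in cv2.boxPoints(r): print(b,onz(K,T,b,0.03))
print("handle",onz(K,T,r[0],0.03), "tip",onz(K,T,(348.5,231),0.015))
for p in [(196,163),(292,170),(288,218),(191,211)]: print(p,onz(K,T,p,0.01))
print("knob",onz(K,T,(264,184),0.0965))
z=cv2.resize(im[150:230,180:300],None,fx=6,fy=6,interpolation=cv2.INTER_CUBIC); cv2.imwrite("pics/topz.png",z)
z=cv2.resize(im[220:310,320:400],None,fx=6,fy=6,interpolation=cv2.INTER_CUBIC); cv2.imwrite("pics/topg.png",z)
E
```

```text
((365.20855712890625, 281.9231872558594), (27.360111236572266, 7.852450370788574), 69.775146484375)
[356.7951 270.4439] [ 0.5009 -0.3154  0.03  ]
[364.1634 267.7293] [ 0.5055 -0.3291  0.03  ]
[373.622  293.4024] [ 0.4588 -0.3442  0.03  ]
[366.2537 296.1171] [ 0.4542 -0.3306  0.03  ]
handle [ 0.4798 -0.3299  0.03  ] tip [ 0.5757 -0.3051  0.015 ]
(196, 163) [ 0.7153 -0.0148  0.01  ]
(292, 170) [ 0.6974 -0.2011  0.01  ]
(288, 218) [ 0.6035 -0.1915  0.01  ]
(191, 211) [ 0.6208 -0.0062  0.01  ]
knob [ 0.6514 -0.1504  0.0965]
```

View pics/topz.png

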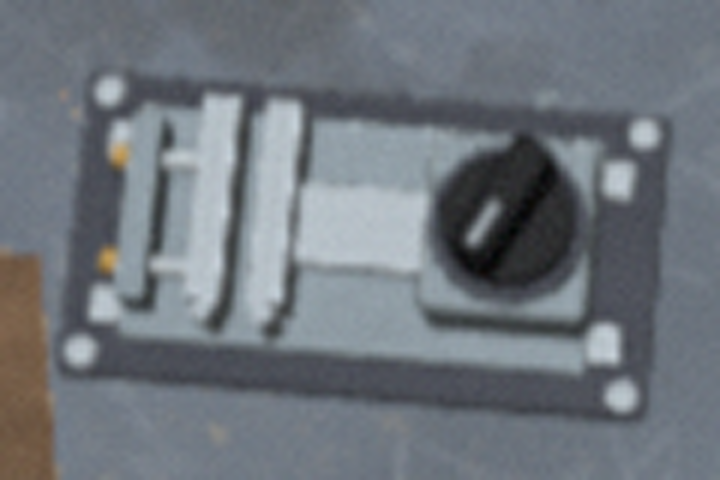

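View pics/topg.png

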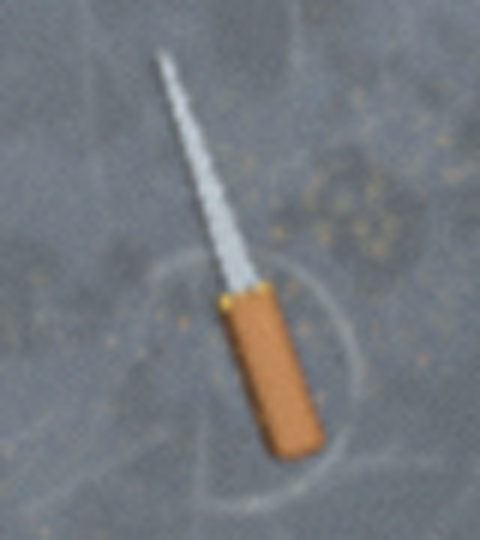

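Run:
```python
from h import *
k=[0.6514,-0.1504]
for ph in (0.97,0.97-np.pi,-.13,-.13+np.pi,0.97+0.6):
    print(ph,inverse_kinematics([*k,0.25],down(ph)),inverse_kinematics([*k,0.09],down(ph)))
# view
yaw=-0.096
ph=np.pi/2+yaw
y=np.array([np.sin(ph),-np.cos(ph)])
c=np.array([0.655,-0.105])
p=c-y*0.03
K,_=camT("wrist")
TT=np.eye(4); q=down(ph); TT[:3,:3]=R.from_quat(np.r_[q[1:],q[0]]).as_matrix(); TT[:3,3]=[*p,0.24]
K,T=camT("wrist",TT)
for w in [(0.7153,-.0148,.01),(.6974,-.2011,.01),(.6035,-.1915,.01),(.6208,-.0062,.01),(.651,-.15,.0965)]: print(proj(K,T,w))
move_pose([*p,0.24],q)
t=toolT(); im=read_camera("wrist"); np.save("pics/w1.npy",t); cv2.imwrite("pics/w1.png",im[:,:,::-1]); print(t,get_time(),get_joint_pos())
```

```text
0.97 [-0.2447  0.4603  1.5034 -0.      1.1779 -1.2147] [-0.2447  0.6437  1.6011 -0.      0.8968 -1.2147]
-2.1715926535897934 [-0.2447  0.4603  1.5034 -0.      1.1779  1.9269] [-0.2447  0.6437  1.6011 -0.      0.8968  1.9269]
-0.13 [-0.2447  0.4603  1.5034 -0.      1.1779 -0.1147] [-0.2447  0.6437  1.6011 -0.      0.8968 -0.1147]
3.0115926535897932 None None
1.5699999999999998 [-0.2447  0.4603  1.5034 -0.      1.1779 -1.8147] [-0.2447  0.6437  1.6011 -0.      0.8968 -1.8147]Traceback (most recent call last):
  File "<stdin>", line 11, in <module>
  File "h.py", line 9, in camT
    return (i["intrinsics"], i["T"] if n!="wrist" else tool@i["tool_from_camera"])
                                                       ~~~~^~~~~~~~~~~~~~~~~~~~~~
ValueError: matmul: Input operand 0 does not have enough dimensions (has 0, gufunc core with signature (n?,k),(k,m?)->(n?,m?) requires 1)
```

Run:
```python
from h import *
yaw=-0.096
ph=np.pi/2+yaw
y=np.array([np.sin(ph),-np.cos(ph)])
c=np.array([0.655,-0.105])
p=c-y*0.03
TT=np.eye(4); q=down(ph); TT[:3,:3]=R.from_quat(np.r_[q[1:],q[0]]).as_matrix(); TT[:3,3]=[*p,0.24]
K,T=camT("wrist",TT)
for w in [(0.7153,-.0148,.01),(.6974,-.2011,.01),(.6035,-.1915,.01),(.6208,-.0062,.01),(.651,-.15,.0965)]: print(proj(K,T,w))
move_pose([*p,0.24],q)
t=toolT(); im=read_camera("wrist"); np.save("pics/w1.npy",t); cv2.imwrite("pics/w1.png",im[:,:,::-1]); print(t,get_time(),get_joint_pos())
```

```text
[348.0426 242.8006]
[207.9957 242.7857]
[203.6137 172.6856]
[352.8229 172.3142]
[232.7091 229.4107]
[[ 0.0972  0.9953 -0.0001  0.625 ]
 [ 0.9953 -0.0972 -0.0001 -0.1029]
 [-0.0001 -0.0001 -1.      0.24  ]
 [ 0.      0.      0.      1.    ]] 2.3167 [-0.182   0.4173  1.5958 -0.0002  1.1286 -1.6552]
```

View pics/w1.png

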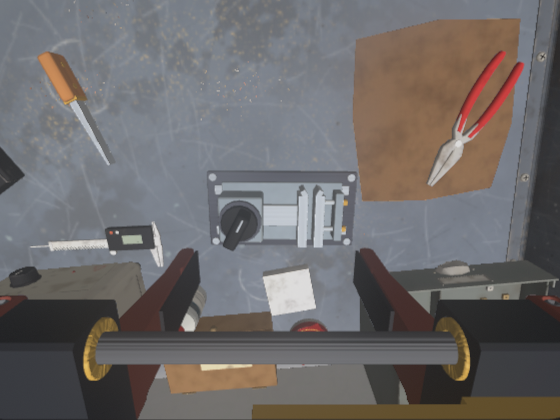

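Wide wrist view: setter at (208–356,172–246), knob at (238,222), gauge tip about (109,163). I'll take a closer view.

Run:
```python
from h import *
yaw=-0.096
ph=np.pi/2+yaw
movel([0.640,-0.100,0.14],v=0.2)
t=toolT(); im=read_camera("wrist"); np.save("pics/w2.npy",t); cv2.imwrite("pics/w2.png",im[:,:,::-1]); print(t[:3,3],get_time())
z=cv2.resize(im[100:330,130:430,::-1],None,fx=2.6,fy=2.6,interpolation=cv2.INTER_CUBIC); cv2.imwrite("pics/w2z.png",z)
```

```text
[ 0.6404 -0.1003  0.1406] 3.025
```

View pics/w2z.png

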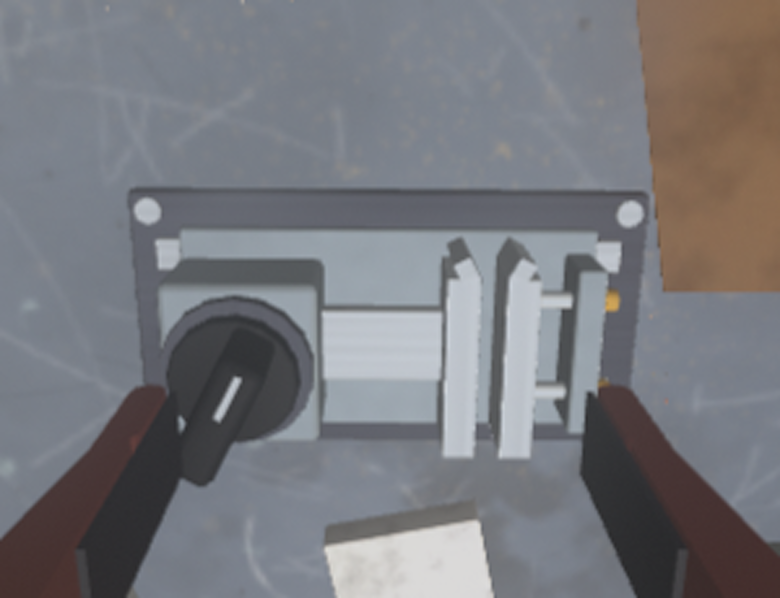

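Run:
```python
from h import *
t=np.load("pics/w2.npy"); K,T=camT("wrist",t)
f=lambda p,z: onz(K,T,(p[0]/2.6+130-.3,p[1]/2.6+100-.3),z)
for n,p,z in [("base NR",(131,190),.01),("base NL",(647,193),.01),
 ("mv inner near",(480,278),.0485),("mv inner far",(475,457),.0485),("set inner near",(511,283),.0485),("set inner far",(498,457),.0485),
 ("mv outer near",(444,272),.0485),("mv outer far",(443,457),.0485),("set outer near",(540,278),.0485),("set outer far",(530,457),.0485),
 ("mv nearmost",(450,240),.0485),("set nearmost",(512,238),.0485),
 ("mark a",(236,378),.0965),("mark b",(219,420),.0965),
 ("disc c",(237,370),.0665)]: print(n,f(p,z))
print(f((130,190),.01)-f((647,193),.01))
im=cv2.imread("pics/w2.png"); z=cv2.resize(im[200:300,180:270],None,fx=6,fy=6,interpolation=cv2.INTER_CUBIC)
z=cv2.convertScaleAbs(z,alpha=2.5);cv2.imwrite("pics/w2k.png",z)
z=cv2.resize(im[180:285,290:350],None,fx=5.7,fy=5.7,interpolation=cv2.INTER_CUBIC)
cv2.imwrite("pics/w2j.png",z)
```

```text
base NR [ 0.6023 -0.1859  0.01  ]
base NL [ 0.6211 -0.0019  0.01  ]
mv inner near [ 0.6354 -0.0671  0.0485]
mv inner far [ 0.6994 -0.0727  0.0485]
set inner near [ 0.6381 -0.0573  0.0485]
set inner far [ 0.7002 -0.0648  0.0485]
mv outer near [ 0.6323 -0.0785  0.0485]
mv outer far [ 0.6984 -0.0837  0.0485]
set outer near [ 0.6373 -0.0479  0.0485]
set outer far [ 0.7012 -0.0538  0.0485]
mv nearmost [ 0.622  -0.0758  0.0485]
set nearmost [ 0.6232 -0.0562  0.0485]
mark a [ 0.6428 -0.1392  0.0965]
mark b [ 0.6547 -0.1457  0.0965]
disc c [ 0.6524 -0.1454  0.0665]
[-0.0188 -0.1843  0.    ]
```

View pics/w2k.png

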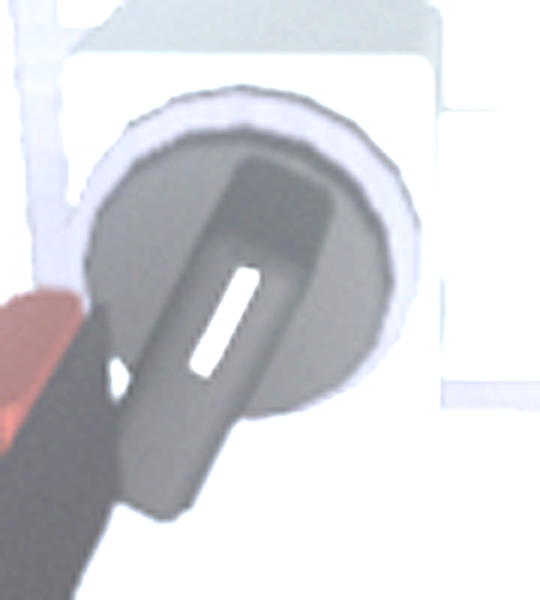

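View pics/w2j.png

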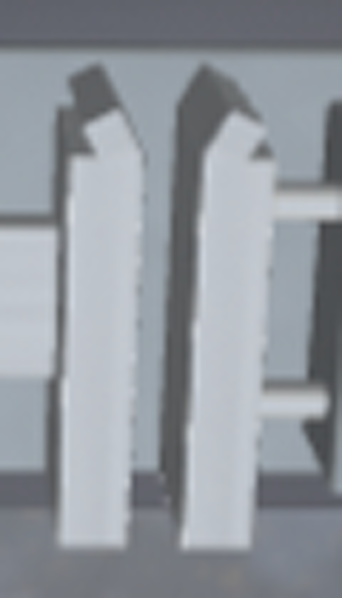

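Run:
```python
from h import *
t=np.load("pics/w2.npy"); K,T=camT("wrist",t)
f=lambda p,z: onz(K,T,(p[0]/6+180-.4,p[1]/6+200-.4),z)
a=f((265,250),.0965);b=f((155,508),.0965);print(a,b,np.linalg.norm(b-a),(a+b)/2,np.arctan2(*(b-a)[1::-1]))
m1=f((247,270),.0965);m2=f((201,372),.0965);print(m1,m2,np.arctan2(*(m2-m1)[1::-1]))
print("disc",f((237,274),.0665), "w",np.linalg.norm(f((85,274),.0665)-f((392,274),.0665)))
print(f((222,237),.0965),f((309,262),.0965), np.linalg.norm(f((200,290),.0965)-f((290,330),.0965)))
g=lambda p,z: onz(K,T,(p[0]/5.7+290-.4,p[1]/5.7+180-.4),z)
for n,p in dict(mvtop_in=(140,150),setin=(207,152),mvnear=(110,110),setnear=(240,110),mvfar=(125,548),setfar=(180,548)).items(): print(n,g(p,.0485))
```

```text
[ 0.6401 -0.1365  0.0965] [ 0.6725 -0.1548  0.0965] 0.03721976318519945 [ 0.6563 -0.1456  0.0965] -0.5145826090744694
[ 0.6424 -0.139   0.0965] [ 0.655  -0.1464  0.0965] -0.534643597690331
disc [ 0.6551 -0.1473  0.0665] w 0.04129027550838864
[ 0.638  -0.1412  0.0965] [ 0.6421 -0.1316  0.0965] 0.011566650405942958
mvtop_in [ 0.6348 -0.0672  0.0485]
setin [ 0.636  -0.0575  0.0485]
mvnear [ 0.6283 -0.0712  0.0485]
setnear [ 0.6301 -0.0524  0.0485]
mvfar [ 0.6996 -0.0735  0.0485]
setfar [ 0.7004 -0.0649  0.0485]
```

Run:
```python
from h import *
k=[0.656,-0.146]; q=down(1.046)
move_pose([*k,0.135],q)
movel([*k,0.0715],v=0.1)
t=toolT(); im=read_camera("wrist"); cv2.imwrite("pics/w3.png",im[:,:,::-1])
print(get_ft_force(),get_ft_torque())
command_gripper(0.0)
print(get_grip_width()*88, get_tcp_pos(),get_ft_force(),get_ft_torque(),get_time())
j=np.array(get_joint_pos()); 
for d in (0.3,0.6,0.9,1.1,1.17,1.21,1.25):
    jj=j.copy(); jj[5]+=d; movej(jj); print(d,get_joint_pos()[5]-j[5],get_ft_force(),get_ft_torque(),get_effort()[5])
print(get_time(),get_grip_width()*88)
im=read_camera("wrist"); cv2.imwrite("pics/w4.png",im[:,:,::-1])
im=read_camera("top"); cv2.imwrite("pics/t4.png",cv2.resize(im[130:250,160:320,::-1],None,fx=4,fy=4))
```

```text
[ 0.327   0.1108 -1.437 ] [-0.0088 -0.1243 -0.0536]
13.748705035718299 [ 0.6557 -0.146   0.0714] [-1.5915  0.8973  0.3818] [ 0.0461  0.1321 -0.103 ] 5.425
0.3 0.29631653287446613 [ 1.2935 -0.5994 -0.322 ] [-0.0711 -0.2779 -0.1135] 0.17305352725088596
0.6 0.5943664426370708 [ 2.3943 -0.7121 -2.4119] [-0.1096 -0.566  -0.1573] 0.1477078814059496
0.9 0.8934222784140855 [ 4.8864 -0.2285 -4.1111] [-0.1363 -1.1304 -0.1579] 0.034726273734122515
1.1 1.093760186090942 [ 6.3056 -0.6986 -5.7384] [-0.1832 -1.1732 -0.1089] 0.12779282871633768
1.17 1.1635630094571505 [ 5.4262 -1.2446 -5.7846] [-0.1178 -1.2196 -0.0883] 0.03967154771089554
1.21 1.2022747610295017 [ 5.2342 -1.682  -5.5932] [-0.1305 -1.1472  0.5649] 0.6649068742990494
1.25 1.2420615051089523 [ 6.2319  0.0755 -4.3511] [-0.1255 -1.1562  0.6777] 0.7967894151806831
7.6583 14.261940890930319
```

View pics/w4.png

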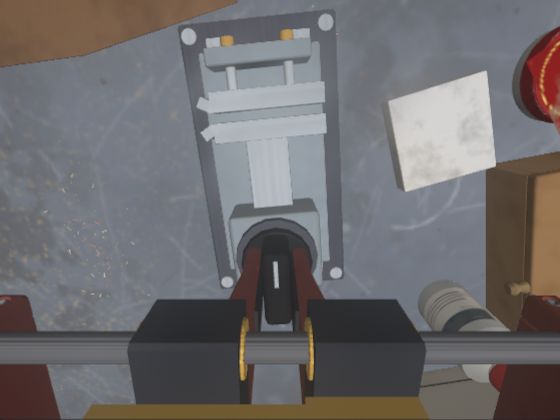

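The torque jump at about 1.20 rad marks the end stop; the bar now stands across the gap in the wrist view. I'll release and look again.

Run:
```python
from h import *
command_gripper(1.0)
p=get_tcp_pos(); movel([p[0],p[1],0.14],v=0.15)
print(get_ft_force())
ph=np.pi/2-.097
move_pose([0.625,-0.075,0.14],down(ph))
t=toolT(); im=read_camera("wrist"); np.save("pics/w5.npy",t); cv2.imwrite("pics/w5.png",im[:,:,::-1]); print(t[:3,3],get_time())
z=cv2.resize(im[150:350,130:400,::-1],None,fx=2.9,fy=2.9,interpolation=cv2.INTER_CUBIC); cv2.imwrite("pics/w5z.png",z)
z=cv2.resize(im[200:320,250:320,::-1],None,fx=5,fy=5,interpolation=cv2.INTER_CUBIC); cv2.imwrite("pics/w5j.png",z)
```

```text
[-0.8321  0.2039 -0.2563]
[ 0.6248 -0.0751  0.1395] 11.025
```

View pics/w5z.png

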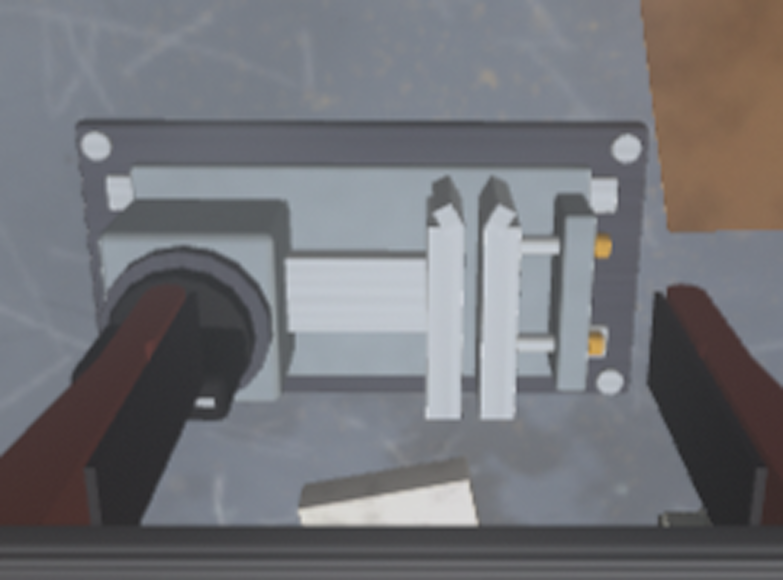

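View pics/w5j.png

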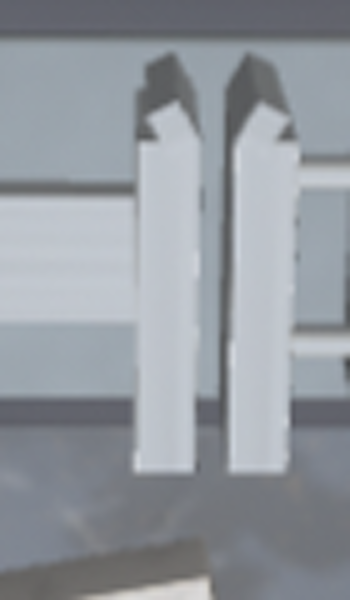

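Run:
```python
from h import *
t=np.load("pics/w5.npy"); K,T=camT("wrist",t)
g=lambda p,z=.0485: onz(K,T,(p[0]/5+250-.4,p[1]/5+200-.4),z)[:2]
yaw=-.097
def fr(y): return np.array([np.cos(y),np.sin(y)]),np.array([-np.sin(y),np.cos(y)])
X,Y=fr(yaw)
A={}
for n,p in dict(mi0=(200,140),mi1=(195,470),si0=(234,145),si1=(228,470),mo0=(138,140),mo1=(134,470),so0=(298,140),so1=(289,470),mt=(180,103),st=(262,105)).items():
    A[n]=g(p); print(n,A[n],"s:",A[n]@X,"t:",A[n]@Y)
for a in ("mi","si","mo","so"):
    d=A[a+"1"]-A[a+"0"]; print(a,np.arctan2(d[1],d[0]),np.linalg.norm(d))
s=(A["mt"]@X+A["st"]@X)/2; tt=(A["mi0"]+A["mi1"]+A["si0"]+A["si1"])@Y/4; to=(A["mo0"]+A["mo1"]+A["so0"]+A["so1"])@Y/4
print("mouth",s*X+tt*Y,s*X+to*Y)
f=lambda p,z: onz(K,T,(p[0]/2.9+130-.4,p[1]/2.9+150-.4),z)[:2]
b=[f(p,.01) for p in ((78,122),(646,124))];d=b[1]-b[0];print("base yaw",np.arctan2(-d[0],d[1]),np.linalg.norm(d))
b=[f(p,.01) for p in ((95,146),(626,148))];d=b[1]-b[0];print("screws yaw",np.arctan2(-d[0],d[1]))
b=[f(p,.01) for p in ((626,148),(609,381))];d=b[1]-b[0];print("screws yaw",np.arctan2(d[1],d[0]))
```

```text
mi0 [ 0.6359 -0.064 ] s: 0.6390926336721499 t: -0.0020803601625398955
mi1 [ 0.6993 -0.0703] s: 0.7028449358939078 t: -0.0022299806021100566
si0 [ 0.6373 -0.0583] s: 0.6399989496001985 t: 0.003709986498862554
si1 [ 0.6999 -0.0643] s: 0.7028476813444275 t: 0.0037691293053900934
mo0 [ 0.6349 -0.0744] s: 0.6390870079709916 t: -0.012609299490750512
mo1 [ 0.6982 -0.0813] s: 0.70283986086593 t: -0.013319472255509073
so0 [ 0.6375 -0.0474] s: 0.6391015256189198 t: 0.014561613062704535
so1 [ 0.701  -0.0533] s: 0.7028527561638291 t: 0.014858165196531553
mt [ 0.629  -0.0668] s: 0.6324624881104324 t: -0.005530815141999374
st [ 0.6307 -0.053 ] s: 0.6328257839009396 t: 0.008300569990305401
mi -0.09934689822416014 0.06375247779381053
si -0.09605896606934958 0.06284875957192487
mo -0.10813900570919399 0.06375680824507651
so -0.09234832516408366 0.06375192027820228
mouth [ 0.6297 -0.0605] [ 0.6298 -0.0604]
base yaw -0.10118526754816722 0.1850486967321859
screws yaw -0.1014597258664262
screws yaw -0.1031377029763467
```

Run:
```python
from h import *
ph=0.28-np.pi/2
p=get_tcp_pos(); movel([p[0]-.03,p[1],0.2],v=0.2)
move_pose([0.515,-0.32,0.15],down(ph))
t=toolT(); im=read_camera("wrist"); np.save("pics/w6.npy",t); cv2.imwrite("pics/w6.png",im[:,:,::-1]); print(t[:3,3],get_time(),get_joint_pos())
```

```text
[ 0.5151 -0.3197  0.1497] 13.5667 [-0.5751  0.4856  1.7229  0.      0.9333  0.7148]
```

View pics/w6.png

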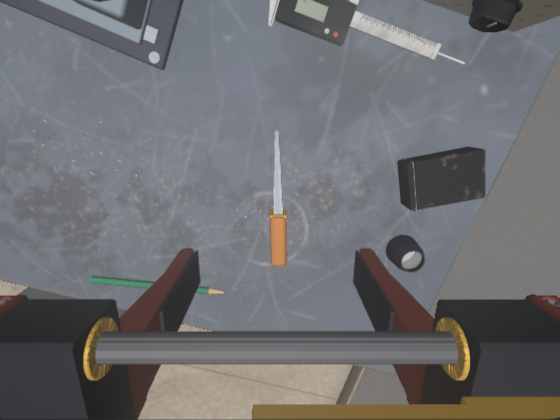

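The handle is at (279,240) and the tip at (277,131), nearly upright in the picture. I'll measure with a mask.

Run:
```python
from h import *
t=np.load("pics/w6.npy"); K,T=camT("wrist",t)
im=cv2.imread("pics/w6.png"); hsv=cv2.cvtColor(im,cv2.COLOR_BGR2HSV)
m=cv2.inRange(hsv,(5,130,100),(20,255,255)); m[:200]=0;m[280:]=0;m[:,:255]=0;m[:,305:]=0
c=max(cv2.findContours(m,0,2)[0],key=cv2.contourArea); r=cv2.minAreaRect(c); print(r)
b=[onz(K,T,x,.03) for x in cv2.boxPoints(r)]; print(np.array(b))
for row in (222,232,242,252,260):
    xs=np.where(m[row])[0]; print(row,xs.min(),xs.max(),onz(K,T,((xs.min()+xs.max())/2,row),.03))
g=cv2.cvtColor(im,cv2.COLOR_BGR2GRAY)
for row in (135,150,170,190,205):
    s=g[row,262:295].astype(int); th=(s.max()+np.median(s))/2; xs=np.where(s>th)[0]+262; print(row,xs.min(),xs.max(),onz(K,T,((xs.min()+xs.max())/2,row),.023))
print("tip",onz(K,T,(277,131),.023),onz(K,T,(277,131),.015))
z=cv2.resize(im[120:275,245:315],None,fx=3.8,fy=3.8,interpolation=cv2.INTER_CUBIC); cv2.imwrite("pics/w6z.png",z)
```

```text
((277.4999694824219, 240.0), (49.99999237060547, 14.999998092651367), 90.0)
[[ 0.5063 -0.3156  0.03  ]
 [ 0.5102 -0.329   0.03  ]
 [ 0.4608 -0.3438  0.03  ]
 [ 0.4567 -0.3296  0.03  ]]
222 271 284 [ 0.5016 -0.3242  0.03  ]
232 271 285 [ 0.4921 -0.3275  0.03  ]
242 271 285 [ 0.4823 -0.3304  0.03  ]
252 271 285 [ 0.4722 -0.3333  0.03  ]
260 272 285 [ 0.4642 -0.3361  0.03  ]
135 275 278 [ 0.5774 -0.3013  0.023 ]
150 275 278 [ 0.5648 -0.305   0.023 ]
170 275 280 [ 0.5477 -0.3109  0.023 ]
190 274 281 [ 0.5296 -0.3161  0.023 ]
205 274 282 [ 0.5158 -0.3206  0.023 ]
tip [ 0.5808 -0.3008  0.023 ] [ 0.5804 -0.3009  0.015 ]
```

View pics/w6z.png

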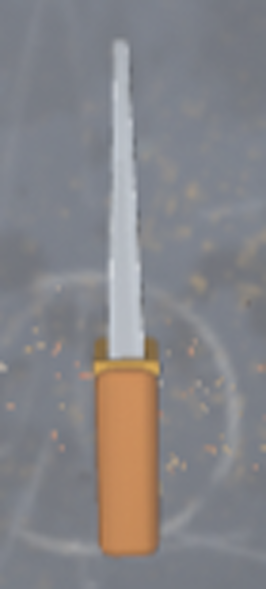

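Run:
```python
from h import *
ph=0.299-np.pi/2; q=down(ph)
h=[0.482,-0.331]
move_pose([*h,0.08],q)
print(get_ft_force())
print(movel([*h,0.0045],v=0.06,until_force=8), get_tcp_pos(), get_ft_force())
command_gripper(0.0)
print(get_grip_width()*88,get_tcp_pos(),get_ft_force())
movel([*h,0.14],v=0.12)
print(get_grip_width()*88,get_ft_force(),get_time())
t=toolT(); im=read_camera("wrist"); np.save("pics/w7.npy",t); cv2.imwrite("pics/w7.png",im[:,:,::-1])
```

```text
[ 0.676  -0.5351  1.0993]
False [ 0.4822 -0.3312  0.0049] [ 0.2061  0.4243 -0.1307]
15.529902530253077 [ 0.482  -0.331   0.0045] [0.3092 0.5179 0.3157]
16.01485572534298 [ 0.3372  0.945  -1.0914] 17.7583
```

View pics/w7.png

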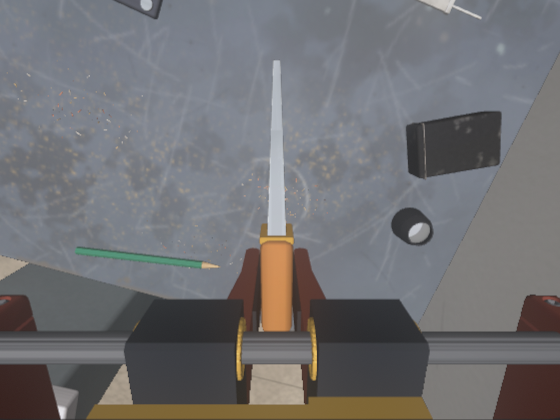

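Run:
```python
from h import *
t=np.load("pics/w7.npy"); K,T=camT("wrist",t)
w=onz(K,T,(277,62),t[2,3]-.0045+.023); tl=np.linalg.inv(t)@np.r_[w,1]; print("tip tool",tl)
im=cv2.imread("pics/w7.png"); g=cv2.cvtColor(im,cv2.COLOR_BGR2GRAY); pts=[]
for row in (70,90,110,130,150,170,190,210):
    s=g[row,258:300].astype(int); th=(s.max()+np.median(s))/2; xs=np.where(s>th)[0]+258
    w=onz(K,T,((xs.min()+xs.max())/2,row),t[2,3]+.0185); p=np.linalg.inv(t)@np.r_[w,1]; pts.append(p[:2]); print(row,xs.min(),xs.max(),p[:3])
pts=np.array(pts); f=np.polyfit(pts[:,1],pts[:,0],1); print(f,"x at tip",np.polyval(f,-.105))
im=read_camera("scene"); cv2.imwrite("pics/s7.png",cv2.resize(im[150:360,180:460,::-1],None,fx=2.8,fy=2.8,interpolation=cv2.INTER_CUBIC))
```

```text
tip tool [-0.0003 -0.1032 -0.0186  1.    ]
70 273 280 [-0.0005 -0.1002 -0.0186]
90 272 280 [-0.0007 -0.0924 -0.0186]
110 272 281 [-0.0005 -0.0844 -0.0186]
130 271 282 [-0.0005 -0.076  -0.0186]
150 270 282 [-0.0007 -0.0674 -0.0186]
170 270 283 [-0.0005 -0.0584 -0.0186]
190 269 284 [-0.0005 -0.0491 -0.0185]
210 268 284 [-0.0007 -0.0394 -0.0185]
[-0.0005 -0.0006] x at tip -0.0005783613444162221
```

View pics/s7.png

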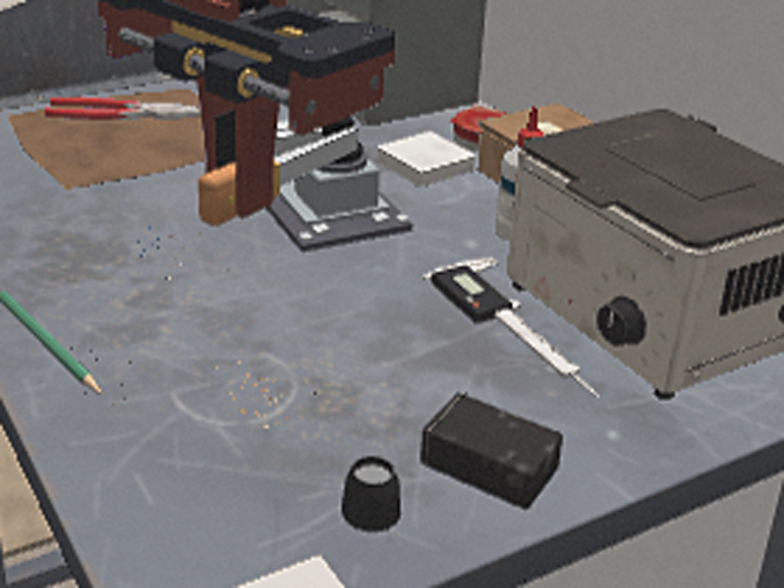

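Run:
```python
from h import *
yaw=-.099; q=down(yaw-np.pi/2); X=np.array([np.cos(yaw),np.sin(yaw)]); m=np.array([.6297,-.0605])
p=m-X*(.104+.015)
move_pose([*p,0.12],q)
def snap(n):
    t=toolT(); im=read_camera("wrist"); np.save(f"pics/{n}.npy",t); cv2.imwrite(f"pics/{n}.png",im[:,:,::-1]); print(t[:3,3],t[:3,1],get_time())
    return t,im
snap("w8")
print(movel([*p,0.0235],v=0.08,until_force=8),get_ft_force())
snap("w9")
im=cv2.imread("pics/w8.png");cv2.imwrite("pics/w8z.png",cv2.resize(im[0:140,190:370],None,fx=4,fy=4,interpolation=cv2.INTER_CUBIC))
im=cv2.imread("pics/w9.png");cv2.imwrite("pics/w9z.png",cv2.resize(im[0:140,190:370],None,fx=4,fy=4,interpolation=cv2.INTER_CUBIC))
im=read_camera("top"); cv2.imwrite("pics/t9.png",cv2.resize(im[130:270,160:320,::-1],None,fx=4,fy=4,interpolation=cv2.INTER_CUBIC))
```

```text
[ 0.5116 -0.0493  0.12  ] [-0.9951  0.0984 -0.0004] 19.0083
False [-0.0788  0.0778 -1.7954]
[ 0.5117 -0.0488  0.024 ] [-0.9951  0.0988 -0.0009] 20.4167
```

View pics/w8z.png

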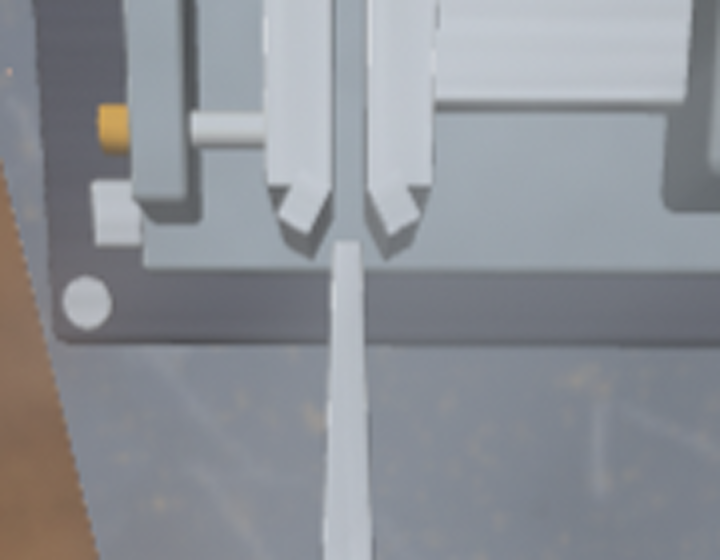

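View pics/w9z.png

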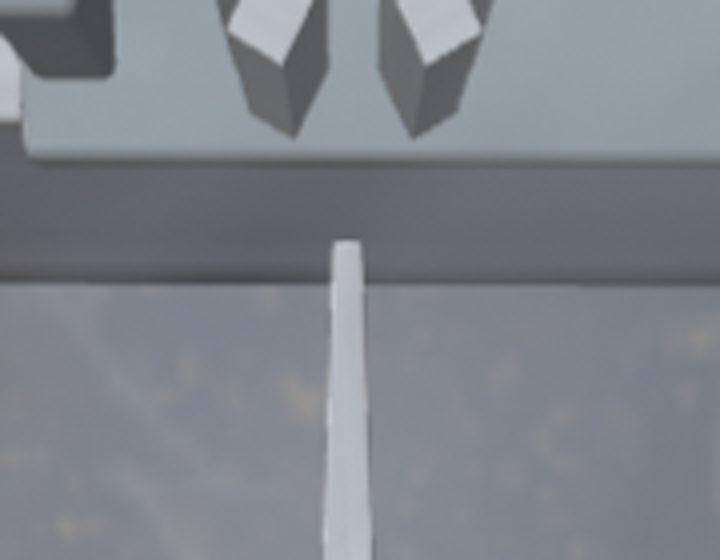

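View pics/t9.png

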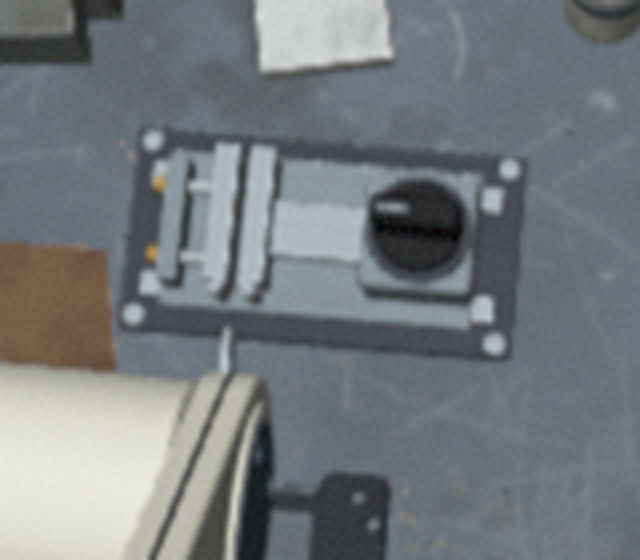

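Tip and flare are in the same view: the flare middle is about 2 px right of the tip, roughly 0.8 mm toward -y. I'll correct that and insert in steps, reading the force.

```bash
cat >> h.py <<'E'
yaw=-.099; q=down(yaw-np.pi/2); X=np.array([np.cos(yaw),np.sin(yaw)]); Y=np.array([-X[1],X[0]]); m=np.array([.6297,-.0605])-.0008*Y
def tgt(d): return [*(m+X*(d-.104)),0.0235]
def frc():
    f=np.mean([ (wait(.02),get_ft_force())[1] for _ in range(8)],0); return np.array([f[:2]@X,f[:2]@Y,f[2]])
def depth(): 
    p=np.array(get_tcp_pos()); return (p[:2]-m)@X+.104,(p[:2]-m)@Y,p[2]
E
python3 - <<'E'
from h import *
movel(tgt(-.015),v=.03); wait(.3); f0=frc(); print("f0",f0); np.save("f0.npy",f0)
for d in (0,.008,.014,.02,.025,.028,.030):
    s=movel(tgt(d),v=.03,until_force=8); print(d,s,np.array(depth()),frc()-f0)
    if s: break
print(get_time())
t=toolT(); im=read_camera("wrist"); np.save("pics/w10.npy",t); cv2.imwrite("pics/w10.png",im[:,:,::-1])
E
```

```text
f0 [ 0.0395  0.2953 -0.8112]
0 False [-0.0001  0.      0.0234] [-0.1419 -0.3893 -0.252 ]
0.008 False [0.0082 0.     0.0235] [ 0.0209 -0.3282  0.1245]
0.014 False [ 0.0143 -0.      0.0235] [-0.0049 -0.1248  0.0037]
0.02 False [ 0.0203 -0.      0.0235] [-0.0506 -0.375  -0.3089]
0.025 False [ 0.0253 -0.      0.0235] [-0.1091 -0.3271 -0.0555]
0.028 False [0.0283 0.     0.0235] [-0.0906 -0.3892 -0.2589]
0.03 False [ 0.0302 -0.      0.0235] [-0.0792 -0.4473  0.1215]
24.6667
```

View pics/w10.png

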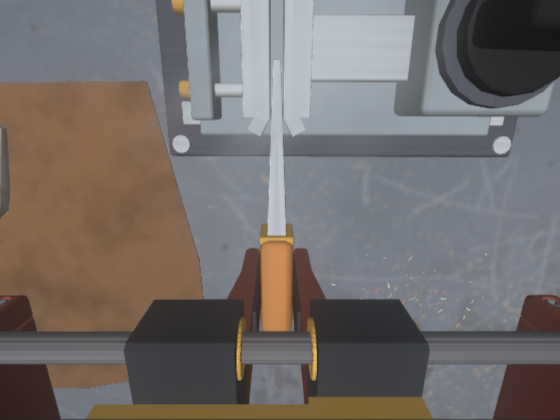

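The blade is in the gap, tip at (277,62), centred between the jaws with no contact force yet. I'll continue in 1 mm steps.

Run:
```python
from h import *
f0=np.load("f0.npy")
for d in np.arange(.032,.054,.001):
    s=movel(tgt(d),v=.01,until_force=8); f=frc()-f0; print(round(d,3),s,np.array(depth()),f,get_ft_torque())
    if s or f[0]<-2.5: break
print(get_time(),get_grip_width()*88)
t=toolT(); im=read_camera("wrist"); np.save("pics/w11.npy",t); cv2.imwrite("pics/w11.png",im[:,:,::-1])
```

```text
0.032 False [ 0.032  -0.      0.0235] [-0.0899 -0.3736  0.1498] [0.0401 0.0214 0.0101]
0.033 False [0.033  0.     0.0235] [ 0.1857 -0.4528  0.0828] [0.0437 0.0202 0.0302]
0.034 False [0.034  0.     0.0235] [-0.108  -0.2995  0.0819] [ 0.0137  0.0591 -0.012 ]
0.035 False [0.0349 0.     0.0235] [ 0.1405 -0.57   -0.0446] [ 0.0523  0.0133 -0.0357]
0.036 False [0.036  0.     0.0235] [-0.1771 -0.1977  0.257 ] [0.0589 0.0576 0.0844]
0.037 False [ 0.037  -0.      0.0235] [ 0.0627 -0.3331 -0.037 ] [ 0.025   0.0894 -0.0662]
0.038 False [0.038  0.     0.0235] [-0.2909 -0.5649 -0.2497] [0.0937 0.0297 0.0017]
0.039 False [0.039  0.     0.0235] [-0.3733 -0.2524 -0.1332] [0.0079 0.0018 0.005 ]
0.04 False [0.04   0.     0.0235] [-0.1497 -0.2234  0.3792] [ 0.05   -0.0253  0.0267]
0.041 False [ 0.0411 -0.      0.0235] [ 0.2164 -0.1283 -0.2336] [-0.0017 -0.0358 -0.0094]
0.042 False [ 0.042  -0.      0.0235] [-0.0519 -0.1941 -0.6155] [-0.0362 -0.0305  0.007 ]
0.043 False [0.0428 0.     0.0234] [-1.3076 -0.1601 -0.1963] [0.0398 0.2086 0.0884]
0.044 False [ 0.0435 -0.      0.0233] [-3.075  -0.4032 -0.0465] [ 0.0526  0.5492 -0.0241]
29.8 15.891231724621534
```

View pics/w11.png

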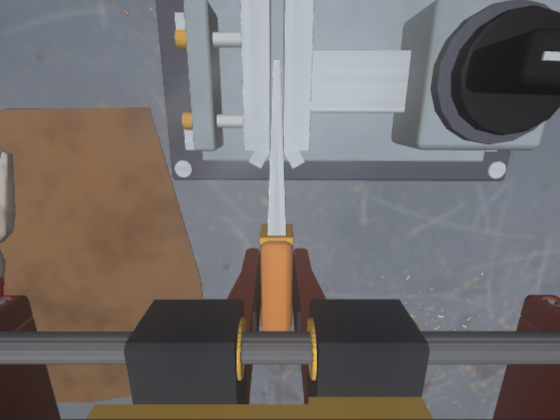

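Contact began at about 42.3 mm, close to the 42 mm predicted for a 5.9 mm gap. There is no slip in hand, as the tip is still at (277,62). I'll go a little deeper for a robust snug fit.

Run:
```python
from h import *
f0=np.load("f0.npy")
for d in (.045,.046,.047):
    s=movel(tgt(d),v=.01,until_force=8); f=frc()-f0; print(round(d,3),s,np.array(depth()),f)
    if s or f[0]<-6: break
wait(1.0); print(frc()-f0,np.array(depth()),get_grip_width()*88,toolT()[:3,1:],get_time())
t=toolT(); im=read_camera("wrist"); cv2.imwrite("pics/w12.png",im[:,:,::-1])
im=read_camera("scene"); cv2.imwrite("pics/s12.png",cv2.resize(im[130:290,180:400,::-1],None,fx=3.5,fy=3.5,interpolation=cv2.INTER_CUBIC))
```

```text
0.045 False [0.0443 0.     0.0233] [-5.2336 -0.1545 -0.0639]
0.046 False [0.045  0.     0.0232] [-5.9873 -0.1864  0.4829]
0.047 False [0.0455 0.     0.0231] [-7.3152 -0.397   1.2014]
[-7.1453 -0.0606  1.0038] [0.0455 0.     0.0231] 15.99683533345648 [[-0.9951 -0.003   0.5714]
 [ 0.0988  0.0003 -0.0555]
 [ 0.003  -1.      0.0231]] 32.1333
```

View pics/w12.png

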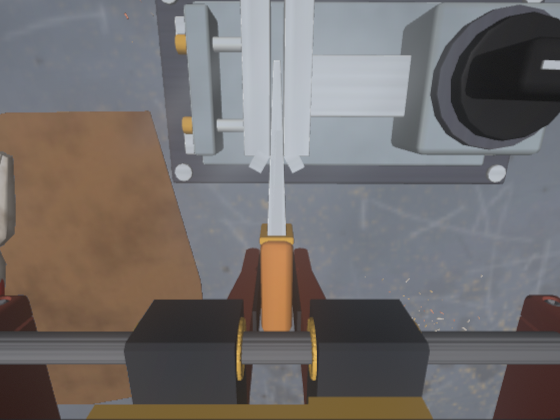

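View pics/s12.png

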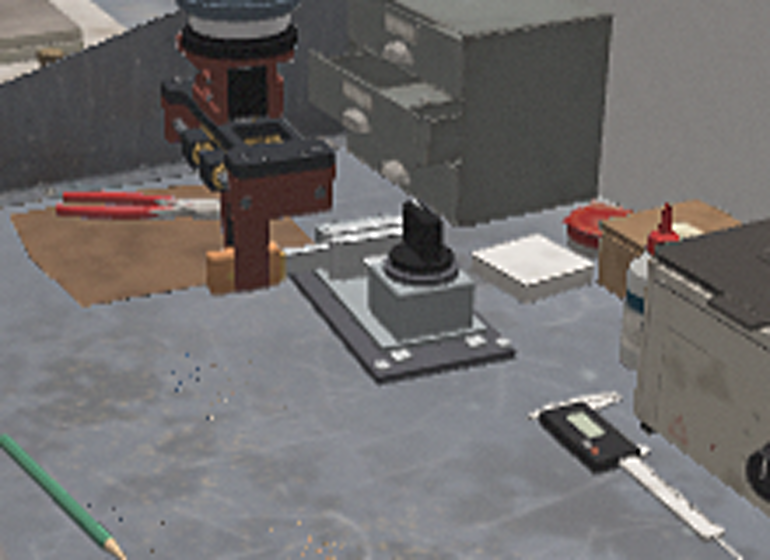

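The readings are steady: 7 N of axial drag, lateral force near zero, tip about 45 mm deep and the gauge level. I'm handing the job in.

```bash
python3 -c "
from station import *
job_done()"
```

```text
the job is handed in; nothing more can be done
```

I turned the knob clockwise to its end stop, slid the taper gauge into the gap until it was snug, and handed the job in at about 32 s, still holding the gauge. The hand-in gave no verdict.

- **Knob:** I gripped the bar at about 0.43 rad and turned it about 1.2 rad. The wrist torque then jumped from about -0.1 to 0.57 N m, which marks the stop. Afterwards the bar stood across the gap, in the wrist and top pictures.
- **Insertion:** I held the handle across its width, then moved 0.8 mm toward -y after seeing tip and flare in one view. Contact began at about 42 mm, matching the roughly 5.9 mm gap measured from the pictures.
- **Last checks:**
  - The tip is about 45.5 mm past the mouth and about 1 mm below to level with mid height.
  - Axial drag was steady at about 7 N after a 1 s wait, with sideways force near zero.
  - The tip showed no slip in the hand, and the gripper is about 3 mrad off vertical.
- **Not confirmed directly:** The force on each jaw can't be read. From about 3 mm of wedging I estimate 5 to 7 N on each, well inside the limits. The gauge was in line with the gap to about 0.01 rad, judged from the camera measurements.

No check failed or disagreed.

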